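Load the parts jars into the carrier and hold it up level

ROBOT

A 7-joint arm with a two-finger parallel gripper is mounted at the origin on the work surface. World frame = base frame: x ahead of the robot, y to its left, z up, the work surface at z = 0. Lengths are in m, angles in rad, forces in N, time in s.
With the tool pointing down it reaches from about 0.425 to 1.025 m from the base axis. Payload 9.4 kg.
Tool frame: the origin (TCP) lies midway between the tips of the shut fingers; the grasp point (between the pads) lies 19 mm behind it; y points along the fingers, x is the direction in which the jaws open and shut, and the axes are right-handed (so a half turn about y gives the same grasp; the last joint's range is limited). The gripper opens to 85 mm and grips with 20 to 120 N. Pads are 22 mm wide; open, the fingers measure 114 mm over their backs; the gripper's body (76 mm by 85 mm) begins 54 mm behind the grasp point. The pads swing forward as they close: fully open they stand 13 mm farther back than shut.
Start: joints at [-1.426, 0.599, -0.003, 1.599, 0.002, 0.943, -0.08], TCP at [0.159, 0.707, 0.231] pointing down, gripper open.
Joint ranges: [-2.57, 2.57], [-0.35, 1.97], [-1.29, 1.29], [0.11, 2.56], [-1.05, 4.19], [0.11, 1.86], [-2.63, 2.63]. Speed limits (rad/s): [2.22, 2.22, 3.01, 3.01, 3.14, 3.14, 3.14].

INTERFACE

Orientations are given as a 3x3 rotation matrix whose columns are the frame's x, y, z axes.
In Python, from bench import env gives the robot as it stands.
- The arm moves only by the tool move_arm, never from a script. Its argument "increments" is text: rows parted by semicolons, each of 7 numbers parted by spaces: the opening, from 0 (shut) to 1 (fully open), then the shift along the tool's x, y, z in mm, then the turn, a rotation vector about the tool's x, y, z in rad. In form: fingers x y z wx wy wz; .... A call has 1 to 10 rows; each row shifts and turns the commanded pose from where the row before left it, along the tool's axes as they then stand; what a row does not reach is not made up. A row lasts 1/12 s, in which the tool goes at most 41.7 mm and 7.16 degrees, less where a joint would pass 70% of its speed; a pose out of reach is approached as far as the arm can. A call is refused whole if a number of a shift passes 41.7 or a number of a turn 0.125, either way. A call with a gripper value outside its range is refused whole. The fingers move at their own pace and stop on an object; "force" is the grip in N (left out, the last holds). Time passes only in rows, so rows that do not move let the fingers close. It gives the time, the measured TCP pose, the force and the opening at its end, in the units of the state.
- env.get_obs(): the state, without advancing time (a new reading comes with each control period).
- env.camera(name): name is "scene" or "top" or "wrist"; returns (picture, depth): 480x640x3 uint8, red, green, blue; 480x640 float32, m along the optical axis (not along the pixel's ray), 0 where there is no reading.
- env.calibration(name): a dict with "K" (3x3 intrinsics, pixels), "position" and "orientation" of the camera in the world. Camera axes: x right, y up, looking along -z (the intrinsics and any distortion apply to the point x, -y, -z); pixel columns grow to the right and rows downward; lengths in m; the calibration is good to about 2 mm. The wrist camera is an equidistant fisheye: a pixel r from the principal point sees the ray r / f radians off the axis. A picture is of the moment at which its call begins: read the wrist's pose just before it. calibration takes no time and is no camera call; for the wrist camera it gives the pose at the moment of the call.
- env.close_job(): hands the job in, once; it reports no verdict.
The state is a dict: "time_s": time; "joint_positions": joint angles; "dq": joint speeds; "effort": joint torques, N m; "eef_pos": TCP position; "ee_rot": TCP orientation; "contact_force": force on the tool from outside, world axes, zero at the start; "torque": the same for the moment, N m; "opening": finger opening in m.
Only numpy, scipy, OpenCV 4.12 (cv2) and the standard library are available. Lean on these libraries where they do the work, as an engineer would, in place of code of your own. Each camera call takes 0.05 s, during which the arm holds its last target.

TASK

Slide the three small black-capped jars along the white deck, without picking them up, into the aluminium carrier so that all three stand one behind the other between its rails, wholly inside. Then take the carrier by the bar of its handle, lift it level out of the dock, at least 10 cm clear of the table, and finish while still holding it there, steady and level, above the dock, with the jars standing in it. Knock nothing over and leave the other things on the bench where they are.

Things in the scene. Friction and masses are not known exactly. Their poses are not given: they have to be found in the camera images.
- dock: fixed white loading dock. Origin: on the table (z = 0) below the middle of the docked carrier's open mouth; +x: direction in which jars go into the carrier, z up. The carrier stands on the table between side lips 12 mm high (2.5 mm play) and an end stop at x 138 mm, 14 mm high, so it cannot be pushed away along +x
- dock_deck (a point): point on the dock's flat deck, at dock (-130, 0, 12) mm, same axes as the dock. Deck: 12 mm high, dock x -270 to -3 mm, y -145 to +90 mm; jars start on it at dock x -245 to -95 mm, |y| below 65 mm. On it two guide walls, 5 mm thick, 26 mm high above the deck, funnel into the mouth: from dock (-50, +-60) mm to (-6, +-29) mm
- carrier: loose aluminium carrier, 400 g, 136 mm long, 66 mm wide, 135 mm high, open at one end, with a handle arch across it. Origin: on its underside, below the handle; x along its lane, away from the mouth, z up; docked, the origin is at dock (70, 0, 0) mm. Loaded, its centre of mass lies within about 5 mm of below the handle bar
- carrier_mouth (a point): middle of the lane's open mouth, on the lane floor, at carrier (-70, 0, 10.5) mm. The lane runs from here 124 mm along carrier x to the end wall (top 45 mm over the underside), 46 mm wide between rails 35 mm high over the underside; its floor is 1.5 mm below the deck. Jars pass under the handle arch
- carrier_handle (a point): centre of the handle's black bar, at carrier (0, 0, 126) mm: 54 mm long between the posts along carrier y, 16 mm wide along x, 18 mm high; free above and below (jar caps end 65 mm below this point). Posts at carrier y +-30 mm, 6 mm thick, 16 mm wide along x
- jar1: one of the three equal small parts jars to be loaded: clear round body showing pinkish-brown contents, 38 mm in diameter, and a black screw cap 33 mm in diameter on top, 50 mm high over all, about 70 g; stands on the dock's deck, slides easily. Origin: centre of its underside, z up
- jar2: one of the three equal small parts jars to be loaded: clear round body showing pinkish-brown contents, 38 mm in diameter, and a black screw cap 33 mm in diameter on top, 50 mm high over all, about 70 g; stands on the dock's deck, slides easily. Origin: centre of its underside, z up
- jar3: one of the three equal small parts jars to be loaded: clear round body showing pinkish-brown contents, 38 mm in diameter, and a black screw cap 33 mm in diameter on top, 50 mm high over all, about 70 g; stands on the dock's deck, slides easily. Origin: centre of its underside, z up
- tin: bystander: flat steel tin with a dark lid, 53 mm in diameter, 25 mm high, on the deck near its edge at about dock (-60, -115) mm; leave alone. Origin: centre of its underside
- solder_spool: bystander: spool of solder lying flat on the table, 60 mm in diameter, 34 mm high. Origin: centre of its underside
- flux_bottle: bystander: slim white bottle, 32 mm in diameter, 100 mm high, on the table. Origin: centre of its underside
- screwdriver: bystander: screwdriver lying on the table. Origin: centre of its underside
- brush: bystander: brush lying on the table. Origin: centre of its underside
- multimeter: bystander: orange multimeter lying on its back, 85 x 130 mm, 43 mm high. Origin: centre of its underside
Mind the look-alikes: they are no part of the job. What is shaped like the jar1 but purple or yellow is not meant.

How it is judged:
On the way, in this order (a step that is already met when the one before it is completed fails the run):
1. all three jars stand upright in the lane of the carrier, which is still in its dock (x of jar1 in the frame of carrier between -0.055 and 0.045 m and y of jar1 in the frame of carrier between -0.01 and 0.01 m and z of jar1 in the frame of carrier between 0.004 and 0.018 m and angle between each of jar1, jar2, jar3's own z axis and vertical below 0.2 rad and x of jar2 in the frame of carrier between -0.055 and 0.045 m and y of jar2 in the frame of carrier between -0.01 and 0.01 m and z of jar2 in the frame of carrier between 0.004 and 0.018 m and x of jar3 in the frame of carrier between -0.055 and 0.045 m and y of jar3 in the frame of carrier between -0.01 and 0.01 m and z of jar3 in the frame of carrier between 0.004 and 0.018 m and height (world z) of carrier below 0.015 m), for 0.2 s.
2. the loaded carrier is held up level, clear of the dock (x of jar1 in the frame of carrier between -0.055 and 0.045 m and y of jar1 in the frame of carrier between -0.01 and 0.01 m and z of jar1 in the frame of carrier between 0.004 and 0.018 m and angle between each of jar1, jar2, jar3's own z axis and vertical below 0.2 rad and x of jar2 in the frame of carrier between -0.055 and 0.045 m and y of jar2 in the frame of carrier between -0.01 and 0.01 m and z of jar2 in the frame of carrier between 0.004 and 0.018 m and x of jar3 in the frame of carrier between -0.055 and 0.045 m and y of jar3 in the frame of carrier between -0.01 and 0.01 m and z of jar3 in the frame of carrier between 0.004 and 0.018 m and height (world z) of carrier above 0.09 m and angle between carrier's own z axis and vertical below 0.14 rad and horizontal distance between carrier_handle and dock below 0.17 m and contact force between the fingers and carrier above 1 N and contact force between dock and carrier below 0.1 N), for 0.3 s.
At the end, for the whole second after the job is handed in: Carrier in the fingers, underside over 90 mm up, clear of the dock, handle within 170 mm (level) of the dock origin, tilt under 8 degrees, still (30 mm/s, 0.2 rad/s); each jar on the lane floor, tilt under 11 degrees, axis 15 mm or more inside the mouth, within 10 mm of mid-lane (all of step 2 and linear speed of carrier below 0.03 m/s and angular speed of carrier below 0.2 rad/s); the arm keeps its last pose, push and grip.
It fails at once if a jar is lifted more than about 20 mm off the deck or the lane floor (z of any of jar1, jar2, jar3 in the frame of carrier above 0.035 m).
It fails at once if a jar is knocked over (tilted more than 35 degrees) (angle between any of jar1, jar2, jar3's own z axis and vertical above 0.6 rad).
It fails at once if the carrier is tilted more than 17 degrees (angle between carrier's own z axis and vertical above 0.3 rad).
It fails at once if a bystander is moved by more than 30 mm (distance of any of tin, solder_spool, flux_bottle, screwdriver, brush, multimeter from where it was at the start of the episode above 0.03 m).
It also fails if it takes over 72 s, if anything falls off the work surface, if the arm or the gripper's body presses on something with over 40 N, if the wrist force passes 120 N, or if a joint passes its speed limit or range.

## Working session

There is one attempt and no reset: what is moved stays moved. The work goes in short steps, Python scripts to look and compute and a tool call to move; the robot and the scene stay as the last step left them, time stands still between calls to the robot, and variables do not carry over. Pictures are saved under pics/ and viewed, and the job is handed in when it is done.

Besides the shell and the picture viewer there is one more tool, called after "Request:" by a JSON object that holds its "op" and its "data", one argument or row to a line. move_arm: Moves the arm, as the interface text tells. Its arguments: {"type":"object","properties":{"increments":{"type":"string"},"force":{"type":"number"}},"required":["increments"]}

```bash
mkdir -p pics; ls
python3 - <<'E'
from bench import env
import cv2,numpy as np
o=env.get_obs()
for k in o: print(k,np.round(o[k],4).tolist())
for n in ["scene","top","wrist"]:
    c=env.calibration(n); print(n,{k:(np.round(v,4).tolist() if not isinstance(v,str) else v) for k,v in c.items()})
    p,d=env.camera(n); cv2.imwrite(f"pics/{n}0.png",p[:,:,::-1]); np.save(f"pics/{n}0_d.npy",d)
E
```

```text
pics
time_s 0.0
joint_positions [-1.4257, 0.6002, -0.0025, 1.6001, 0.0018, 0.9429, -0.0798]
dq [0.0002, 0.0004, 0.0001, -0.0006, 0.0005, 0.0019, -0.0014]
effort [0.0011, -77.6469, 1.5656, -25.8015, 0.0124, 0.0088, 0.0]
eef_pos [0.1594, 0.7068, 0.2304]
ee_rot [[0.2199, -0.0002, -0.9755], [0.9755, -0.0016, 0.2199], [-0.0016, -1.0, -0.0002]]
contact_force [0.002, -0.626, -0.4674]
torque [0.0154, 0.0016, -0.0061]
opening 0.0852
scene {'K': [[561.4137, 0.0, 317.7287], [0.0, 561.4137, 233.252], [0.0, 0.0, 1.0]], 'position': [1.1187, -0.7735, 0.7826], 'orientation': [[0.7882, -0.3727, 0.4898], [0.6154, 0.4688, -0.6336], [0.0065, 0.8008, 0.5989]]}
top {'K': [[546.438, 0.0, 317.8241], [0.0, 546.438, 241.0022], [0.0, 0.0, 1.0]], 'position': [0.3413, -0.0103, 1.4657], 'orientation': [[-0.0028, 0.9911, -0.133], [-1.0, -0.0037, -0.0067], [-0.0071, 0.133, 0.9911]]}
wrist {'K': [[371.6483, 0.0, 321.4699], [0.0, 371.6483, 234.57], [0.0, 0.0, 1.0]], 'position': [0.0911, 0.7235, 0.3732], 'orientation': [[0.2202, -0.9375, -0.2694], [0.9754, 0.2109, 0.0633], [-0.0025, -0.2767, 0.961]]}
```

View pics/top0.png

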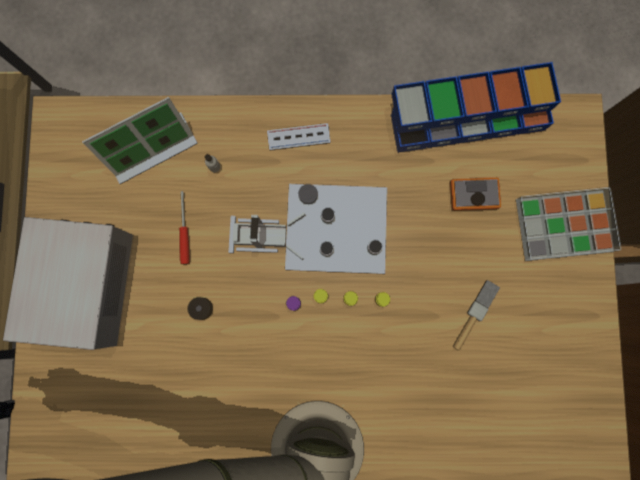

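View pics/scene0.png

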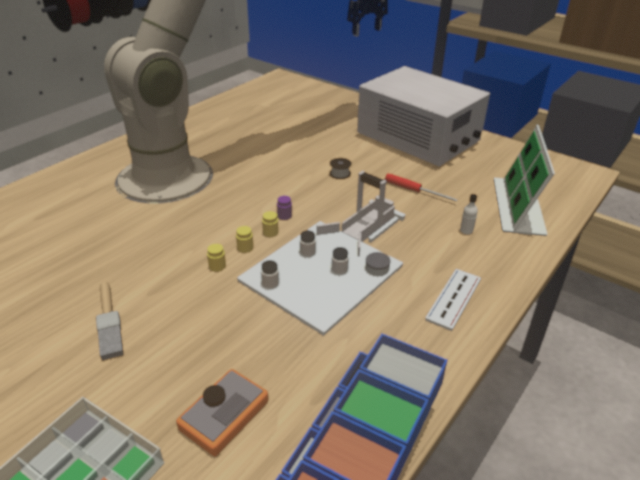

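View pics/wrist0.png

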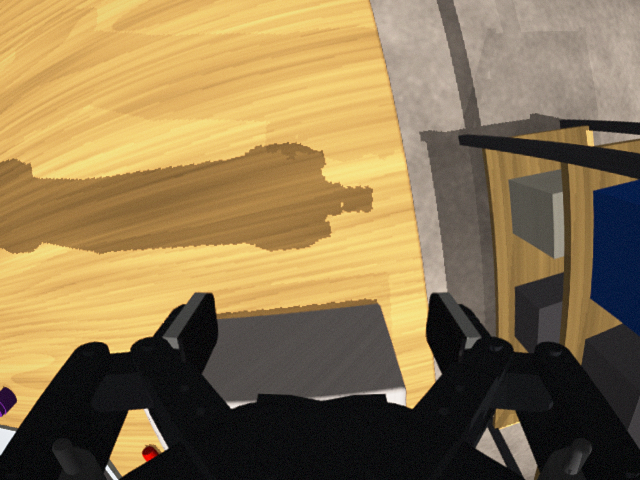

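```bash
cat > h.py <<'E'
import numpy as np,cv2
def ray(c,u,v,fish=False):
    K=np.array(c["K"]);R=np.array(c["orientation"]);
    a=(u-K[0,2])/K[0,0];b=(v-K[1,2])/K[1,1]
    if fish:
        r=np.hypot(a,b); s=np.sin(r)/r if r>1e-9 else 1; d=np.array([a*s,-b*s,-np.cos(r)])
    else: d=np.array([a,-b,-1.])
    return np.array(c["position"]),R@d
def onplane(c,u,v,z,fish=False):
    p,d=ray(c,u,v,fish); return p+d*(z-p[2])/d[2]
def depthpt(c,u,v,dd): 
    p,d=ray(c,u,v); return p+d*dd
def project(c,P,fish=False):
    K=np.array(c["K"]);R=np.array(c["orientation"]);q=R.T@(np.array(P)-c["position"])
    x,y,z=q[0],-q[1],-q[2]
    if fish:
        t=np.arctan2(np.hypot(x,y),z);h=np.hypot(x,y)+1e-12;return K[0,2]+K[0,0]*t*x/h,K[1,2]+K[1,1]*t*y/h
    return K[0,2]+K[0,0]*x/z,K[1,2]+K[1,1]*y/z
def tri(l):
    A=np.zeros((3,3));b=np.zeros(3)
    for p,d in l:
        d=d/np.linalg.norm(d);M=np.eye(3)-np.outer(d,d);A+=M;b+=M@p
    X=np.linalg.solve(A,b); res=[np.linalg.norm((np.eye(3)-np.outer(d,d)/(d@d))@(X-p)) for p,d in l]
    return X,res
E
python3 - <<'E'
from h import *
t=cv2.imread("pics/top0.png");cv2.imwrite("pics/topc.png",cv2.resize(t[170:320,215:415],None,fx=4,fy=4,interpolation=cv2.INTER_CUBIC))
s=cv2.imread("pics/scene0.png");cv2.imwrite("pics/scenec.png",cv2.resize(s[150:350,200:440],None,fx=3.3,fy=3,interpolation=cv2.INTER_CUBIC)[:600,:800])
E
```

```text
(no output)
```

View pics/topc.png

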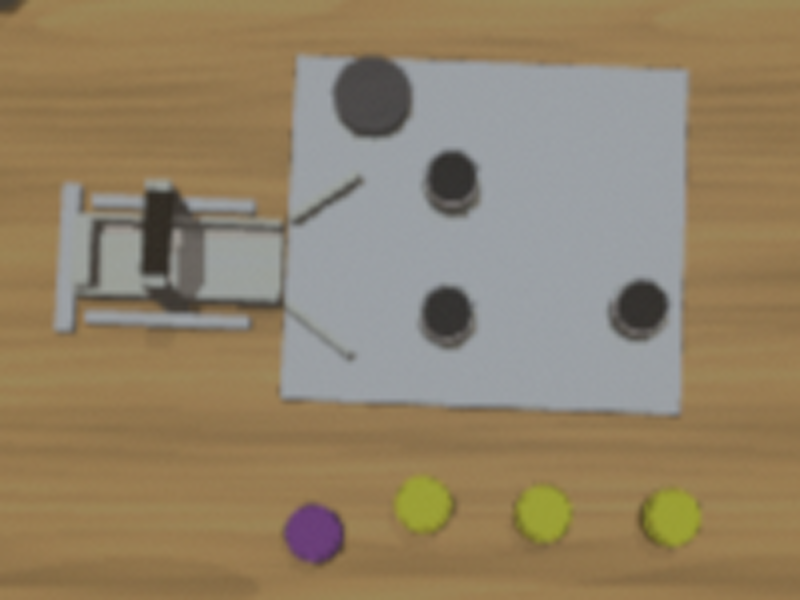

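View pics/scenec.png

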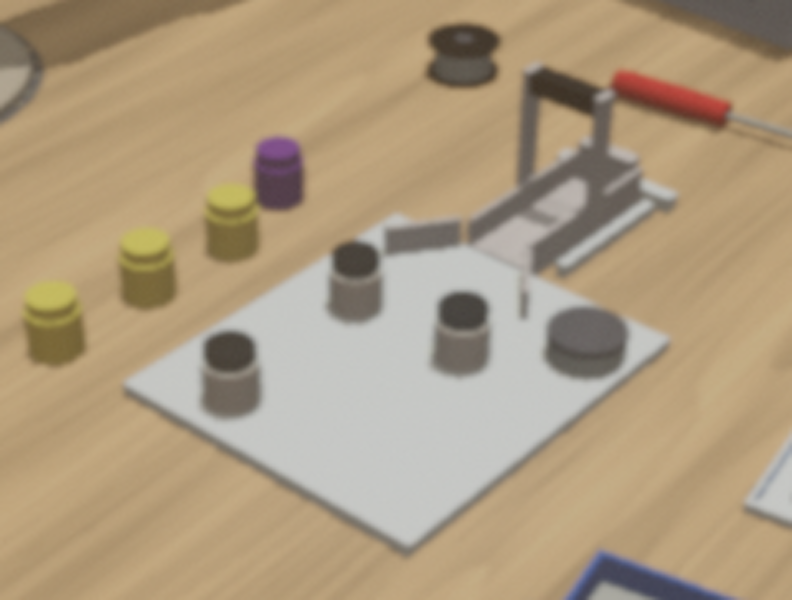

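The top-view crop shows three black-capped jars on the deck at about (328,215), (326,248) and (375,246). These fit the description. The yellow jars (320,296), (350,298), (383,299) and the purple one (293,303) stand on the bare table and are not meant. The flat tin is at (308,194), and the handle bar is at about (254,228). Next I measure these.

Run:
```python
from h import *
from bench import env
T=env.calibration("top");S=env.calibration("scene")
t=cv2.imread("pics/top0.png");s=cv2.imread("pics/scene0.png")
dt=np.load("pics/top0_d.npy");ds=np.load("pics/scene0_d.npy")
def blobs(img,x0,y0,x1,y1,th,mn,f=4):
    g=cv2.cvtColor(img[y0:y1,x0:x1],cv2.COLOR_BGR2GRAY);g=cv2.resize(g,None,fx=f,fy=f,interpolation=cv2.INTER_CUBIC)
    n,l,st,c=cv2.connectedComponentsWithStats((g<th).astype(np.uint8))
    return [((c[i]+.5)/f-.5+[x0,y0],st[i]) for i in range(1,n) if st[i][4]>mn]
print("top dark");
for c,st in blobs(t,287,184,387,272,75,300): print(c.round(1),st[2:]/4,onplane(T,*c,.062).round(4),"depthpt",depthpt(T,*c,dt[int(round(c[1])),int(round(c[0]))]).round(4))
print("scene dark")
for c,st in blobs(s,240,225,365,300,72,300): print(c.round(1),st[2:]/4,onplane(S,*c,.062).round(4),depthpt(S,*c,ds[int(round(c[1])),int(round(c[0]))]).round(4))
print("bar")
for c,st in blobs(t,245,205,270,255,60,100): print(c.round(1),st[2:]/4,onplane(T,*c,.135).round(4),depthpt(T,*c,dt[int(round(c[1])),int(round(c[0]))]).round(4))
for c,st in blobs(s,355,165,390,195,70,100): print(c.round(1),st[2:]/4,onplane(S,*c,.126).round(4),depthpt(S,*c,ds[int(round(c[1])),int(round(c[0]))]).round(4))
# deck corners
for q in [(298,56),(688,69),(681,414),(282,399)]:
    u,v=(np.array(q)+.5)/4-.5+[215,170]; print("corner",onplane(T,u,v,.012).round(4))
# deck depth heights
for u,v in [(350,220),(350,255),(300,220)]: print(depthpt(T,u,v,dt[v,u]).round(4))
# box heights
for u,v in [(40,280),(100,280),(40,330)]: print('box',depthpt(T,u,v,dt[v,u]).round(3))
```

```text
top dark
[308.2 194.2] [ 16.25  18.25 749.5 ] [0.6536 0.024  0.062 ] depthpt [0.6597 0.0247 0.0346]
[327.5 213.8] [ 11.25  11.5  426.25] [ 0.601  -0.0263  0.062 ] depthpt [ 0.6005 -0.0263  0.0651]
[375.  246.1] [ 12.    11.75 431.75] [ 0.5157 -0.1488  0.062 ] depthpt [ 0.5163 -0.1493  0.0574]
[326.3 247.7] [ 11.25  11.75 422.75] [ 0.512  -0.0227  0.062 ] depthpt [ 0.5122 -0.0228  0.0605]
scene dark
[307.3 236.4] [ 11.     9.25 343.5 ] [ 0.5189 -0.0336  0.062 ] [ 0.5178 -0.0323  0.0607]
[340.  253.5] [ 11.5    9.75 361.  ] [ 0.6077 -0.0374  0.062 ] [ 0.6089 -0.0391  0.0637]
[269. 267.] [ 12.    10.5  417.75] [ 0.5226 -0.1592  0.062 ] [ 0.5227 -0.1593  0.0621]
bar
[254.3 227. ] [ 10.  20. 496.] [0.5553 0.1553 0.135 ] [0.5549 0.155  0.1378]
[257.1 244.3] [ 8.75  4.5  67.  ] [0.5123 0.1479 0.135 ] [0.5185 0.1536 0.087 ]
[370.  179.8] [ 19.    13.25 576.5 ] [0.5502 0.1517 0.126 ] [0.5555 0.143  0.1321]
corner [0.6943 0.0772 0.012 ]
corner [ 0.6841 -0.1879  0.012 ]
corner [ 0.4495 -0.1787  0.012 ]
corner [0.4603 0.0869 0.012 ]
[ 0.5935 -0.0876  0.0102]
[ 0.4987 -0.0867  0.008 ]
[0.5931 0.0473 0.0155]
box [0.425 0.667 0.154]
box [0.424 0.521 0.16 ]
box [0.306 0.658 0.158]
```

```bash
cat >> h.py <<'E'
from scipy.spatial.transform import Rotation as Rn
from scipy.linalg import expm,logm
O=np.array([.550,.0862]);TH=0.0398
DX=np.array([np.sin(TH),np.cos(TH)]);DY=np.array([-np.cos(TH),np.sin(TH)])
def d2w(x,y): return O+(x*DX+y*DY)/1000
def w2d(p): r=(np.array(p)[:2]-O)*1000; return np.array([r@DX,r@DY])
def sim(p,R,rows):
    p=np.array(p);R=np.array(R)
    for r in rows:
        p=p+R@(np.array(r[1:4])/1000); R=R@Rn.from_rotvec(r[4:7]).as_matrix()
    return p,R
def yawrot(a): # tool pointing down, tool x at angle a
    c,s=np.cos(a),np.sin(a); x=np.array([c,s,0]);y=np.array([0,0,-1.]);return np.column_stack([x,y,np.cross(x,y)])
RP=yawrot(-TH)  # tool z = dock x, tool x=-dock y
def state(env):
    o=env.get_obs();p=np.array(o["eef_pos"]);R=np.array(o["ee_rot"])
    print("t",round(o["time_s"],2),"p",p.round(4),"dock",w2d(p).round(1),"yaw err vs RP",Rn.from_matrix(RP.T@R).as_rotvec().round(4),"F",np.round(o["contact_force"],1),"op",round(o["opening"],4))
    return p,R
E
python3 - <<'E'
from h import *
from bench import env
p,R=state(env)
for name,c in dict(A=(.601,-.0263),B=(.512,-.0227),C=(.5157,-.1488),bar=(.5553,.1553)).items(): print(name,w2d(c))
from scipy.optimize import least_squares
tgt=np.array([*d2w(-110,34),.2304])
f=lambda a:(sim(p,R,[[1,a[0],0,a[1],0,1.389/24,0]]*24)[0]-tgt)[:2]
print(least_squares(f,[-10,-38]).x)
E
```

```text
t 0.15 p [0.1594 0.7069 0.2306] dock [604.7 415. ] yaw err vs RP [-9.0000e-04 -1.3889e+00  9.0000e-04] F [-0.1 -0.7 -0.6] op 0.0853
A [-110.38164535  -55.43593032]
B [-110.32576115   33.63683139]
C [-236.17867949   24.92230636]
bar [69.25616296 -2.54634886]
[ -8.47286406 -35.61963544]
```

Request:
{"op": "move_arm", "data": {
  "increments": "0.7 -8.5 0 -35.6 0 0.0579 0;0.7 -8.5 0 -35.6 0 0.0579 0;0.7 -8.5 0 -35.6 0 0.0579 0;0.7 -8.5 0 -35.6 0 0.0579 0;0.7 -8.5 0 -35.6 0 0.0579 0;0.7 -8.5 0 -35.6 0 0.0579 0;0.7 -8.5 0 -35.6 0 0.0579 0;0.7 -8.5 0 -35.6 0 0.0579 0"
}}

```text
time_s: 0.82
eef_pos: [0.3903, 0.5282, 0.2311]
ee_rot: [[0.635, 0.0, -0.773], [0.773, -0.0, 0.635], [-0.0, -1.0, -0.0]]
contact_force: [0.8, 0.3, -0.4]
opening: 0.0599
```

Request:
{"op": "move_arm", "data": {
  "increments": "0.7 -8.5 0 -35.6 0 0.0579 0;0.7 -8.5 0 -35.6 0 0.0579 0;0.7 -8.5 0 -35.6 0 0.0579 0;0.7 -8.5 0 -35.6 0 0.0579 0;0.7 -8.5 0 -35.6 0 0.0579 0;0.7 -8.5 0 -35.6 0 0.0579 0;0.7 -8.5 0 -35.6 0 0.0579 0;0.7 -8.5 0 -35.6 0 0.0579 0"
}}

```text
time_s: 1.48
eef_pos: [0.5155, 0.2664, 0.2312]
ee_rot: [[0.913, 0.0, -0.407], [0.407, -0.0, 0.913], [0.0, -1.0, -0.0]]
contact_force: [0.3, 0.3, 0.0]
opening: 0.0598
```

Request:
{"op": "move_arm", "data": {
  "increments": "0.7 -8.5 0 -35.6 0 0.0579 0;0.7 -8.5 0 -35.6 0 0.0579 0;0.7 -8.5 0 -35.6 0 0.0579 0;0.7 -8.5 0 -35.6 0 0.0579 0;0.7 -8.5 0 -35.6 0 0.0579 0;0.7 -8.5 0 -35.6 0 0.0579 0;0.7 -8.5 0 -35.6 0 0.0579 0;0.7 -8.5 0 -35.6 0 0.0579 0;0.7 0 0 0 0 0 0;0.7 0 0 0 0 0 0"
}}

```text
time_s: 2.32
eef_pos: [0.5102, -0.0242, 0.2315]
ee_rot: [[0.999, 0.0, 0.045], [-0.045, -0.0, 0.999], [0.0, -1.0, -0.0]]
contact_force: [0.5, 0.4, 0.1]
opening: 0.0597
```

Run:
```python
from h import *
from bench import env
p,R=state(env)
c=env.calibration("wrist");im,d=env.camera("wrist");cv2.imwrite("pics/w1.png",im[:,:,::-1]);np.save("pics/w1_d.npy",d)
import pickle;pickle.dump(c,open("pics/w1.pkl","wb"))
```

```text
t 2.32 p [ 0.5102 -0.0242  0.2315] dock [-111.9   35.3] yaw err vs RP [-0.0003  0.0049 -0.0001] F [0.5 0.4 0.1] op 0.0597
```

View pics/w1.png

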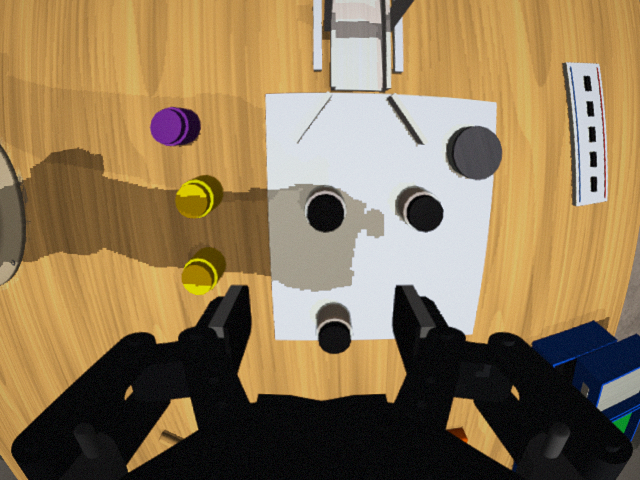

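The wrist view shows the caps of B at (325,211), A at (423,211) and C at (333,334). The funnel walls, mouth edge at about (333–386,90) and tin at (477,152) are also visible. Next I cross-check positions.

Run:
```python
from h import *
import pickle
from bench import env
c=pickle.load(open("pics/w1.pkl","rb"));T=env.calibration("top");im=cv2.imread("pics/w1.png");d=np.load("pics/w1_d.npy")
g=cv2.cvtColor(im,cv2.COLOR_BGR2GRAY)
top=dict(B=(326.3,247.7),A=(327.5,213.8),C=(375.,246.1))
for n,(u,v) in dict(B=(325,211),A=(423,211),C=(333,336)).items():
    m=np.zeros_like(g);m[v-24:v+24,u-24:u+24]=(g[v-24:v+24,u-24:u+24]<38)
    k,l,st,ce=cv2.connectedComponentsWithStats(m);i=1+np.argmax(st[1:,4]);e=cv2.minEnclosingCircle(np.argwhere(l==i)[:,::-1].astype(np.float32))
    X,res=tri([ray(c,*ce[i],True),ray(T,*top[n])])
    P=onplane(c,*ce[i],.062,True)
    print(n,ce[i].round(1),e[0],round(e[1],1),"plane",P.round(4),w2d(P).round(1),"tri",X.round(4),np.round(res,4))
for n,q in dict(deckL=(266,95),deckR=(496,102),bl=(275,340)).items():
    P=onplane(c,*q,.012,True);print(n,P.round(4),w2d(P).round(1))
for n,q in dict(mouthL=(331,90),mouthR=(388,90),).items():
    P=onplane(c,*q,.035,True);print(n,w2d(P).round(1))
```

```text
B [325.  212.7] (325.20904541015625, 212.5574951171875) 18.6 plane [ 0.5133 -0.0237  0.062 ] [-111.3   32.3] tri [ 0.5127 -0.0231  0.063 ] [0.0008 0.0008]
A [424.2 212.7] (424.3802795410156, 212.6901397705078) 18.0 plane [ 0.6009 -0.0272  0.062 ] [-111.2  -55.4] tri [ 0.6004 -0.0264  0.0649] [0.0003 0.0003]
C [334.1 337.2] (334.2924499511719, 337.3113098144531) 16.2 plane [ 0.517 -0.148  0.062] [-235.3   23.7] tri [ 0.5165 -0.149   0.0601] [0.0005 0.0005]
deckL [0.4617 0.0845 0.012 ] [-5.2 88.2]
deckR [0.6947 0.0764 0.012 ] [  -4.1 -145. ]
bl [ 0.4499 -0.1808  0.012 ] [-270.8   89.4]
mouthL [-4.  26.3]
mouthR [ -2.9 -25.4]
```

Request:
{"op": "move_arm", "data": {
  "increments": "0.7 2.3 35 1 0 -0.005 0;0.7 0 38 0 0 0 0;0.7 0 38 0 0 0 0;0.7 0 38 0 0 0 0;0.7 0 30 0 0 0 0;0.7 0 20 0 0 0 0;0.7 0 10 0 0 0 0;0.7 0 0 0 0 0 0"
}}

```text
time_s: 3.03
eef_pos: [0.5124, -0.0199, 0.0202]
ee_rot: [[0.999, -0.003, 0.034], [-0.034, 0.001, 0.999], [-0.003, -1.0, 0.001]]
contact_force: [-0.9, -0.8, 0.3]
opening: 0.0596
```

Request:
{"op": "move_arm", "data": {
  "increments": "0.38 0 0 0 0 0 0;0.38 0 0 0 0 0 0;0.38 0 0 0 0 0 0;0.38 0 0 0 0 0 0;0.38 0 0 0 0 0 0",
  "force": 20
}}

```text
time_s: 3.45
eef_pos: [0.5138, -0.021, 0.0234]
ee_rot: [[0.999, 0.002, 0.035], [-0.035, 0.0, 0.999], [0.002, -1.0, 0.0]]
contact_force: [-0.4, -0.0, 7.6]
opening: 0.0373
```

Run:
```python
from h import *
from bench import env
p,R=state(env)
im,d=env.camera("wrist");cv2.imwrite("pics/w2.png",im[:,:,::-1])
```

```text
t 3.45 p [ 0.5138 -0.021   0.0234] dock [-108.5   32. ] yaw err vs RP [ 0.0003 -0.0046 -0.002 ] F [-0.4 -0.   7.6] op 0.0373
```

View pics/w2.png

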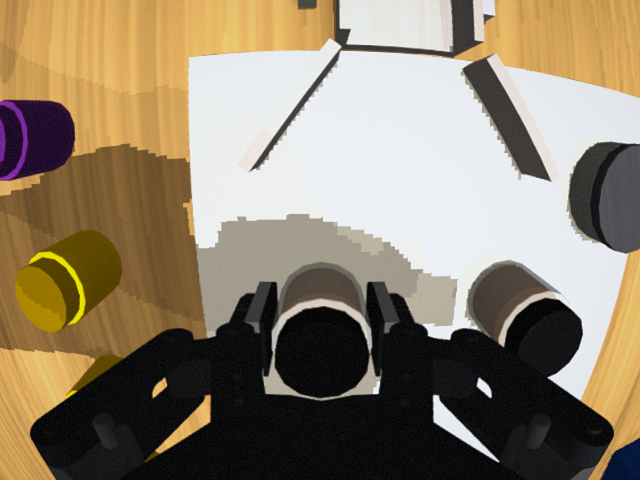

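Request:
{"op": "move_arm", "data": {
  "increments": "0.38 4 0 5.5 0 0 0;0.38 4 0 5.5 0 0 0;0.38 4 0 5.5 0 0 0;0.38 4 0 5.5 0 0 0;0.38 4 0 5.5 0 0 0;0.38 4 0 5.5 0 0 0;0.38 4 0 5.5 0 0 0;0.38 4 0 5.5 0 0.004 0;0.38 0 0 0 0 0 0;0.62 0 0 0 0 0 0"
}}

```text
time_s: 4.33
eef_pos: [0.5469, 0.0216, 0.0231]
ee_rot: [[0.999, 0.001, 0.04], [-0.04, -0.0, 0.999], [0.001, -1.0, -0.0]]
contact_force: [-0.0, 0.1, -0.1]
opening: 0.0478
```

Request:
{"op": "move_arm", "data": {
  "increments": "0.62 0 0 0 0 0 0;0.62 0 0 0 0 0 0;0.62 0 -20 0 0 0 0;0.62 0 -30 0 0 0 0;0.3 0 -10 -10 0 0 0;0.12 0 0 -20 0 0 0;0.12 0 0 -13 0 0 0;0.12 0 0 0 0 0 0;0.12 0 0 0 0 0 0"
}}

```text
time_s: 5.08
eef_pos: [0.5448, -0.0222, 0.0823]
ee_rot: [[0.999, 0.0, 0.041], [-0.041, -0.0, 0.999], [0.0, -1.0, -0.0]]
contact_force: [-0.5, -0.3, -0.0]
opening: 0.0105
```

Run:
```python
from h import *
from bench import env
p,R=state(env)
im,d=env.camera("wrist");cv2.imwrite("pics/w3.png",im[:,:,::-1])
```

```text
t 5.08 p [ 0.5448 -0.0222  0.0823] dock [-108.5    0.9] yaw err vs RP [-0.      0.0015 -0.0001] F [-0.5 -0.3 -0. ] op 0.0105
```

View pics/w3.png

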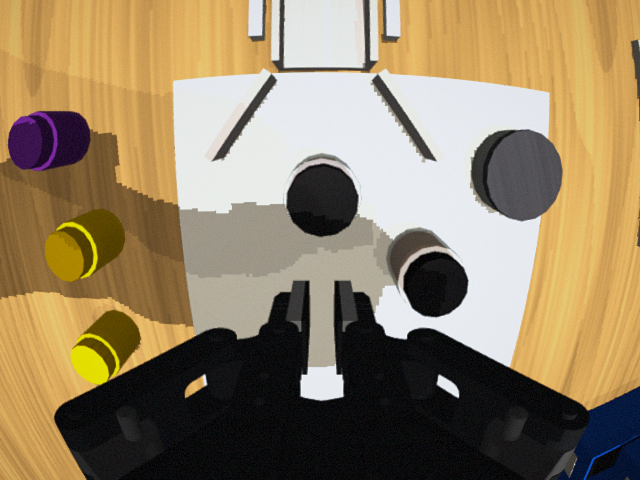

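Request:
{"op": "move_arm", "data": {
  "increments": "0.12 0.5 25 0 0 0 0;0.12 0 20 0 0 0 0;0.12 0 7 0 0 0 0;0.12 0 0 5 0 0 0;0.12 0 0 6 0 0 0;0.12 0 0 7 0 0 0;0.12 0 0 7 0 0 0;0.12 0 0 7 0 0 0;0.12 0 0 7 0 0 0;0.12 0 0 0 0 0 0"
}}

```text
time_s: 5.97
eef_pos: [0.5472, 0.02, 0.0307]
ee_rot: [[0.999, 0.001, 0.037], [-0.037, 0.001, 0.999], [0.001, -1.0, 0.001]]
contact_force: [0.1, -0.4, 0.4]
opening: 0.0101
```

Run:
```python
from h import *
from bench import env
p,R=state(env)
im,d=env.camera("wrist");cv2.imwrite("pics/w4.png",im[:,:,::-1])
```

```text
t 5.97 p [0.5472 0.02   0.0307] dock [-66.3   0.1] yaw err vs RP [ 0.001  -0.0028 -0.0006] F [ 0.1 -0.4  0.4] op 0.0101
```

View pics/w4.png

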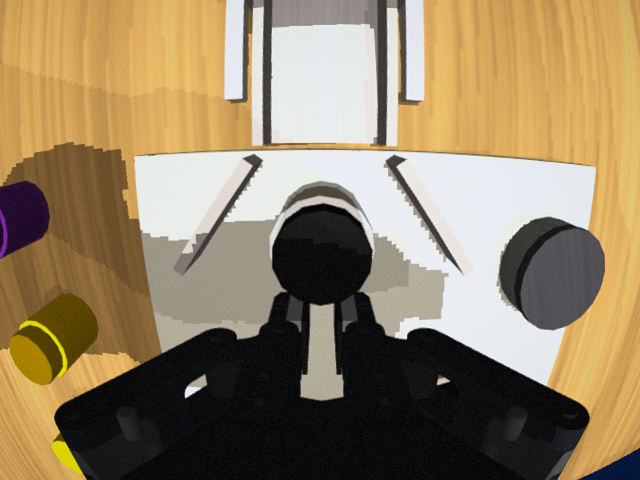

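Request:
{"op": "move_arm", "data": {
  "increments": "0.12 0 0 7 0 0 0;0.12 0 0 7 0 0 0;0.12 0 0 7 0 0 0;0.12 0 0 7 0 0 0;0.12 0 0 7 0 0 0;0.12 0 0 7 0 0 0;0.12 0 0 7 0 0 0;0.12 0 0 7 0 0 0;0.12 0 0 5 0 0 0;0.12 0 0 0 0 0 0"
}}

```text
time_s: 6.85
eef_pos: [0.5493, 0.0802, 0.0302]
ee_rot: [[0.999, -0.0, 0.038], [-0.038, 0.001, 0.999], [-0.0, -1.0, 0.001]]
contact_force: [0.4, 0.1, -0.3]
opening: 0.0103
```

Run:
```python
from h import *
from bench import env
p,R=state(env)
im,d=env.camera("wrist");cv2.imwrite("pics/w5.png",im[:,:,::-1])
```

```text
t 6.85 p [0.5493 0.0802 0.0302] dock [-6.1  0.4] yaw err vs RP [ 0.0006 -0.002   0.0001] F [ 0.4  0.1 -0.3] op 0.0103
```

View pics/w5.png

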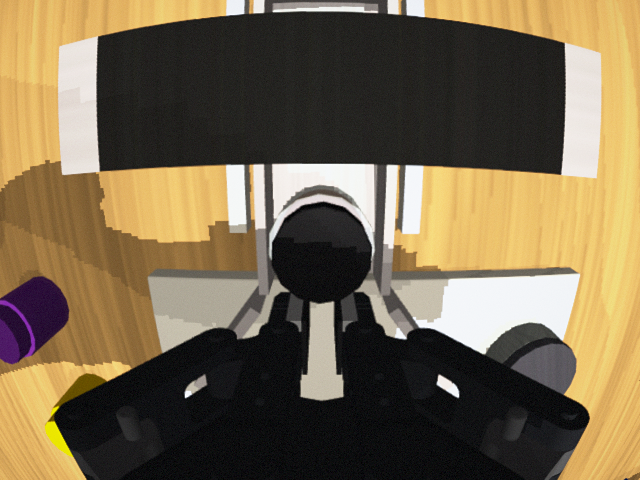

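Request:
{"op": "move_arm", "data": {
  "increments": "0.12 0 0 -20 0 0 0;0.12 0 0 -25 0 0 0;0.12 0 -25 -20 0 0 0;0.12 0 -35 0 0 0 0;0.7 20 0 -20 0 0 0;0.7 20 0 -20 0 0 0;0.7 16 0 0 0 0.002 0;0.7 0 0 0 0 0 0;0.7 0 0 0 0 0 0"
}}

```text
time_s: 7.65
eef_pos: [0.6013, -0.0291, 0.0901]
ee_rot: [[0.999, 0.0, 0.042], [-0.042, -0.0, 0.999], [0.0, -1.0, -0.0]]
contact_force: [0.2, -0.9, -0.4]
opening: 0.0597
```

Run:
```python
from h import *
from bench import env
p,R=state(env)
c=env.calibration("wrist")
im,d=env.camera("wrist");cv2.imwrite("pics/w6.png",im[:,:,::-1])
print(project(c,[*d2w(-111,-55.4),.062],True))
```

```text
t 7.65 p [ 0.6013 -0.0291  0.0901] dock [-113.2  -55.8] yaw err vs RP [-0.0001  0.0027 -0.    ] F [ 0.2 -0.9 -0.4] op 0.0597
(np.float64(320.4665582373647), np.float64(272.79451182470495))
```

View pics/w6.png

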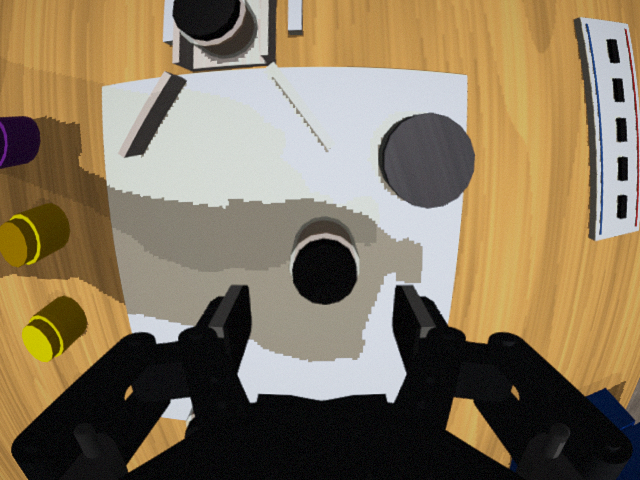

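Request:
{"op": "move_arm", "data": {
  "increments": "0.7 1.5 20 2 0 -0.0025 0;0.7 0 25 0 0 0 0;0.7 0 15 0 0 0 0;0.7 0 7 0 0 0 0;0.38 0 0 0 0 0 0;0.38 0 0 0 0 0 0;0.38 0 0 0 0 0 0;0.38 0 0 0 0 0 0;0.38 0 0 0 0 0 0"
}}

```text
time_s: 8.45
eef_pos: [0.6032, -0.0266, 0.0242]
ee_rot: [[0.999, 0.001, 0.039], [-0.039, 0.0, 0.999], [0.001, -1.0, 0.0]]
contact_force: [-0.1, -0.2, -0.2]
opening: 0.0374
```

Run:
```python
from h import *
from bench import env
p,R=state(env)
```

```text
t 8.45 p [ 0.6032 -0.0266  0.0242] dock [-110.6  -57.6] yaw err vs RP [ 0.0001 -0.0009 -0.0013] F [-0.1 -0.2 -0.2] op 0.0374
```

Request:
{"op": "move_arm", "data": {
  "increments": "0.38 -6 0 2 0 0 0;0.38 -6 0 2 0 0 0;0.38 -6 0 2 0 0 0;0.38 -6 0 2 0 0 0;0.38 -6 0 6 0 0 0;0.38 -6 0 6 0 0 0;0.38 -6 0 6 0 0 0;0.38 -6 0 7 0 0 0;0.38 -5 0 7 0 0 0;0.38 -5 0 6 0 0 0"
}}

```text
time_s: 9.28
eef_pos: [0.5463, 0.0226, 0.0234]
ee_rot: [[0.999, 0.0, 0.039], [-0.039, 0.0, 0.999], [0.0, -1.0, 0.0]]
contact_force: [1.5, -0.4, 1.0]
opening: 0.037
```

Request:
{"op": "move_arm", "data": {
  "increments": "0.38 0 0 0 0 0 0;0.62 0 0 0 0 0 0;0.62 0 0 0 0 0 0;0.62 0 -20 0 0 0 0;0.62 0 -30 0 0 0 0;0.3 0 -10 -10 0 0 0;0.12 0 0 -20 0 0 0;0.12 0 0 -15 0 0 0;0.12 0 0 0 0 0 0;0.12 0 0 0 0 0 0"
}}

```text
time_s: 10.12
eef_pos: [0.5448, -0.0247, 0.0833]
ee_rot: [[0.999, 0.0, 0.042], [-0.042, -0.0, 0.999], [0.0, -1.0, -0.0]]
contact_force: [-0.6, -0.1, 0.0]
opening: 0.0104
```

Run:
```python
from h import *
from bench import env
p,R=state(env)
im,d=env.camera("wrist");cv2.imwrite("pics/w7.png",im[:,:,::-1])
```

```text
t 10.12 p [ 0.5448 -0.0247  0.0833] dock [-111.     0.8] yaw err vs RP [-0.0003  0.0017 -0.0001] F [-0.6 -0.1  0. ] op 0.0104
```

View pics/w7.png

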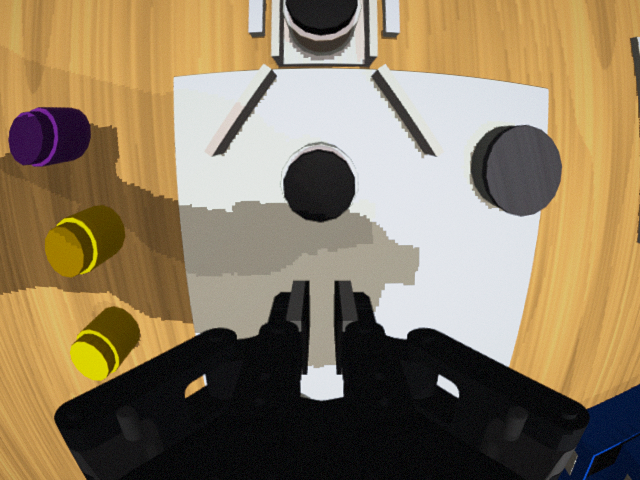

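Request:
{"op": "move_arm", "data": {
  "increments": "0.12 0 25 0 0 0 0;0.12 0 20 0 0 0 0;0.12 0 8 0 0 -0.002 0;0.12 0 0 6 0 0 0;0.12 0 0 7 0 0 0;0.12 0 0 7 0 0 0;0.12 0 0 7 0 0 0;0.12 0 0 7 0 0 0;0.12 0 0 7 0 0 0;0.12 0 0 7 0 0 0"
}}

```text
time_s: 11.0
eef_pos: [0.5469, 0.0257, 0.0308]
ee_rot: [[0.999, 0.001, 0.036], [-0.036, 0.0, 0.999], [0.001, -1.0, 0.0]]
contact_force: [0.4, -0.1, 0.1]
opening: 0.0103
```

Request:
{"op": "move_arm", "data": {
  "increments": "0.12 0 0 7 0 0 0;0.12 0 0 7 0 0 0;0.12 0 0 7 0 0 0;0.12 0 0 7 0 0 0;0.12 0 0 7 0 0 0;0.12 0 0 7 0 0 0;0.12 0 0 7 0 0 0;0.12 0 0 7 0 0 0;0.12 0 0 0 0 0 0"
}}

```text
time_s: 11.75
eef_pos: [0.5487, 0.0827, 0.0302]
ee_rot: [[0.999, -0.0, 0.035], [-0.035, 0.001, 0.999], [-0.0, -1.0, 0.001]]
contact_force: [0.4, 1.5, 0.2]
opening: 0.0103
```

Run:
```python
from h import *
from bench import env
p,R=state(env)
im,d=env.camera("wrist");cv2.imwrite("pics/w8.png",im[:,:,::-1])
```

```text
t 11.75 p [0.5487 0.0827 0.0302] dock [-3.5  1.2] yaw err vs RP [ 0.001  -0.0049  0.0002] F [0.4 1.5 0.2] op 0.0103
```

View pics/w8.png

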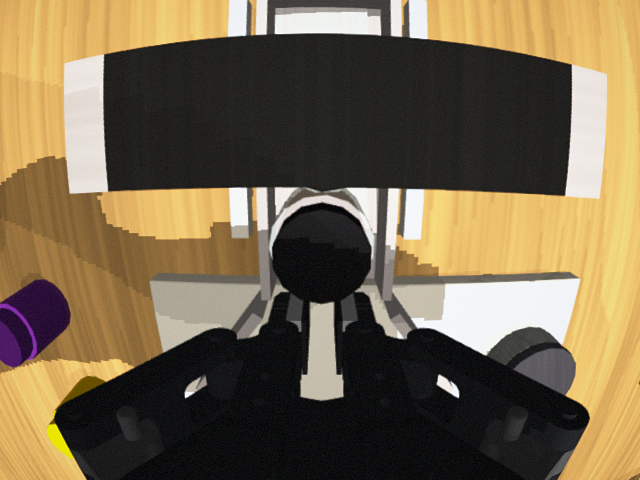

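Request:
{"op": "move_arm", "data": {
  "increments": "0.12 0 0 -20 0 0.002 0;0.12 0 0 -30 0 0.002 0;0.12 0 -25 -30 0 0 0;0.12 0 -35 -25 0 0 0;0.7 -6 0 -30 0 0 0;0.7 -6 0 -35 0 0 0;0.7 -6 0 -35 0 0 0;0.7 -5 0 -27 0 0 0;0.7 0 0 0 0 0 0;0.7 0 0 0 0 0 0"
}}

```text
time_s: 12.63
eef_pos: [0.5157, -0.1517, 0.0894]
ee_rot: [[0.999, 0.0, 0.045], [-0.045, -0.0, 0.999], [0.0, -1.0, -0.0]]
contact_force: [-0.3, 0.4, -0.3]
opening: 0.0598
```

Run:
```python
from h import *
from bench import env
p,R=state(env)
c=env.calibration("wrist")
im,d=env.camera("wrist");cv2.imwrite("pics/w9.png",im[:,:,::-1])
print(project(c,[*d2w(-236,24.3),.062],True))
g=cv2.cvtColor(im,cv2.COLOR_RGB2GRAY)[200:330,285:370]
k,l,st,ce=cv2.connectedComponentsWithStats((g<38).astype(np.uint8))
for i in range(1,k):
    if st[i,4]>300:
        q=ce[i]+[285,200];print(q,st[i],w2d(onplane(c,*q,.062,True)))
```

```text
t 12.63 p [ 0.5157 -0.1517  0.0894] dock [-239.1   24.8] yaw err vs RP [-0.0004  0.0055 -0.0002] F [-0.3  0.4 -0.3] op 0.0598
(np.float64(322.35886660035703), np.float64(271.7270197797462))
[324.34896468 272.98112058] [   8   41   64   65 3284] [-236.67328498   23.32257415]
```

View pics/w9.png

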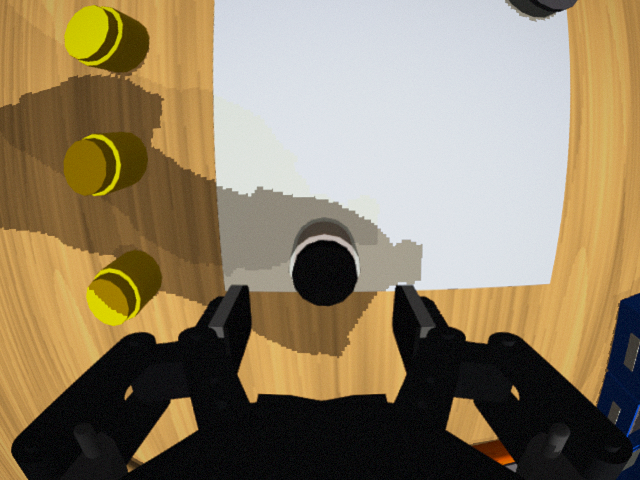

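Request:
{"op": "move_arm", "data": {
  "increments": "0.7 1.5 20 2.5 0 -0.005 0;0.7 0 25 0 0 0 0;0.7 0 15 0 0 0 0;0.7 0 6 0 0 0 0;0.38 0 0 0 0 0 0;0.38 0 0 0 0 0 0;0.38 0 0 0 0 0 0;0.38 0 0 0 0 0 0;0.38 0 0 0 0 0 0"
}}

```text
time_s: 13.43
eef_pos: [0.5184, -0.1471, 0.024]
ee_rot: [[0.999, 0.001, 0.036], [-0.036, -0.0, 0.999], [0.001, -1.0, -0.0]]
contact_force: [-0.2, -0.5, -0.7]
opening: 0.0376
```

Run:
```python
from h import *
from bench import env
p,R=state(env)
```

```text
t 13.43 p [ 0.5184 -0.1471  0.024 ] dock [-234.3   22.3] yaw err vs RP [-0.0002 -0.004  -0.0013] F [-0.2 -0.5 -0.7] op 0.0376
```

Request:
{"op": "move_arm", "data": {
  "increments": "0.38 1 0 5 0 0 0;0.38 1 0 8 0 0 0;0.38 1 0 10 0 0 0;0.38 1 0 10 0 0 0;0.38 1 0 10 0 0 0;0.38 1 0 10 0 0 0;0.38 2 0 10 0 0 0;0.38 2 0 10 0 0 0;0.38 2 0 10 0 0 0;0.38 2 0 10 0 0.004 0"
}}

```text
time_s: 14.27
eef_pos: [0.5357, -0.0538, 0.0233]
ee_rot: [[0.999, 0.0, 0.04], [-0.04, -0.0, 0.999], [0.0, -1.0, -0.0]]
contact_force: [-0.0, -1.6, 2.9]
opening: 0.0376
```

Request:
{"op": "move_arm", "data": {
  "increments": "0.38 2 0 10 0 0 0;0.38 1 0 10 0 0 0;0.38 1 0 10 0 0 0;0.38 1 0 10 0 0 0;0.38 1 0 10 0 0 0;0.38 1 0 10 0 0 0;0.38 0 0 6 0 0 0;0.38 0 0 0 0 0 0;0.62 0 0 0 0 0 0;0.62 0 0 0 0 0 0"
}}

```text
time_s: 15.1
eef_pos: [0.5447, 0.0121, 0.023]
ee_rot: [[0.999, -0.001, 0.039], [-0.039, 0.001, 0.999], [-0.001, -1.0, 0.001]]
contact_force: [0.1, -0.7, 0.5]
opening: 0.0529
```

Request:
{"op": "move_arm", "data": {
  "increments": "0.62 0 -20 0 0 0 0;0.62 0 -30 0 0 0 0;0.3 0 -10 -10 0 0 0;0.12 0 0 -20 0 0 0;0.12 0 0 -15 0 0 0;0.12 0 0 0 0 0 0;0.12 0 0 0 0 0 0"
}}

```text
time_s: 15.68
eef_pos: [0.5429, -0.0347, 0.083]
ee_rot: [[0.999, -0.0, 0.042], [-0.042, 0.0, 0.999], [-0.0, -1.0, 0.0]]
contact_force: [1.0, -0.3, -1.0]
opening: 0.0103
```

Run:
```python
from h import *
from bench import env
p,R=state(env)
im,d=env.camera("wrist");cv2.imwrite("pics/w10.png",im[:,:,::-1])
```

```text
t 15.68 p [ 0.5429 -0.0347  0.083 ] dock [-121.1    2.3] yaw err vs RP [0.0001 0.0022 0.0003] F [ 1.  -0.3 -1. ] op 0.0103
```

View pics/w10.png

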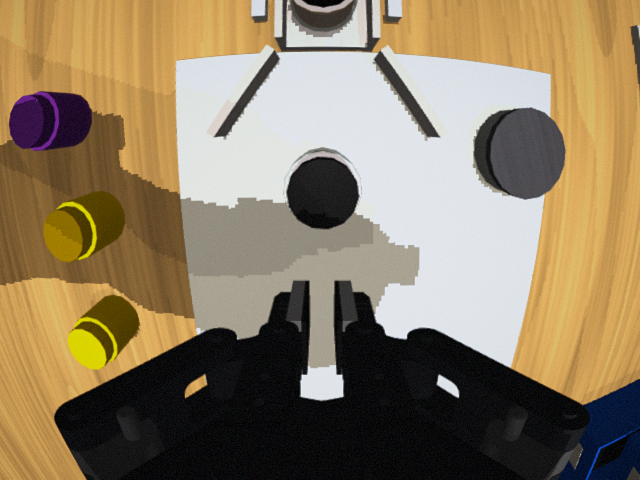

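Request:
{"op": "move_arm", "data": {
  "increments": "0.12 0.5 25 0 0 0 0;0.12 0.5 20 0 0 0 0;0.12 0.5 8 0 0 -0.001 0;0.12 0 0 7 0 0 0;0.12 0 0 8 0 0 0;0.12 0 0 8 0 0 0;0.12 0 0 8 0 0 0;0.12 0 0 8 0 0 0;0.12 0 0 8 0 0 0;0.12 0 0 8 0 0 0"
}}

```text
time_s: 16.57
eef_pos: [0.547, 0.0222, 0.0307]
ee_rot: [[0.999, 0.001, 0.038], [-0.038, 0.0, 0.999], [0.001, -1.0, 0.0]]
contact_force: [0.1, 0.1, -1.0]
opening: 0.0106
```

Request:
{"op": "move_arm", "data": {
  "increments": "0.12 0 0 8 0 0 0;0.12 0 0 8 0 0 0;0.12 0 0 8 0 0 0;0.12 0 0 8 0 0 0;0.12 0 0 7 0 0 0;0.12 0 0 7 0 0 0;0.12 0 0 6 0 0 0;0.12 0 0 5 0 0 0;0.12 0 0 3 0 0 0;0.12 0 0 0 0 0 0"
}}

```text
time_s: 17.4
eef_pos: [0.5492, 0.0818, 0.0302]
ee_rot: [[0.999, -0.0, 0.038], [-0.038, 0.0, 0.999], [-0.0, -1.0, 0.0]]
contact_force: [0.5, -0.7, 0.6]
opening: 0.0099
```

Run:
```python
from h import *
from bench import env
p,R=state(env)
im,d=env.camera("wrist");cv2.imwrite("pics/w11.png",im[:,:,::-1])
```

```text
t 17.4 p [0.5492 0.0818 0.0302] dock [-4.5  0.7] yaw err vs RP [ 0.0003 -0.0016  0.    ] F [ 0.5 -0.7  0.6] op 0.0099
```

View pics/w11.png

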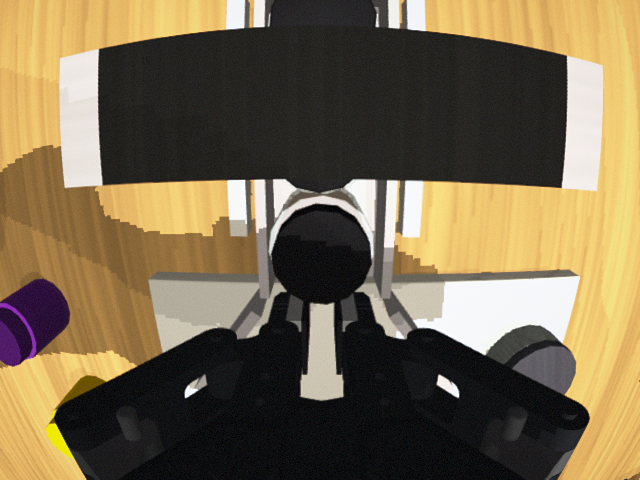

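Request:
{"op": "move_arm", "data": {
  "increments": "0.12 0 0 -20 0 0 0;0.12 0 0 -30 0 0 0;0.12 0 -35 -30 0 0 0;0.3 0 -40 0 0 0 0;0.6 0 -40 0 0 0 0;0.6 0 -40 0 0 0 0;0.6 0 -40 0 0 0 0;0.6 0 0 0 0 0 0;0.6 0 0 0 0 0 0"
}}

```text
time_s: 18.2
eef_pos: [0.5472, 0.0037, 0.2242]
ee_rot: [[0.999, 0.005, 0.039], [-0.039, 0.001, 0.999], [0.005, -1.0, 0.001]]
contact_force: [0.3, -0.0, -0.2]
opening: 0.0511
```

Run:
```python
from h import *
from bench import env
import pickle
p,R=state(env)
c=env.calibration("wrist");pickle.dump(c,open("pics/w12.pkl","wb"))
im,d=env.camera("wrist");cv2.imwrite("pics/w12.png",im[:,:,::-1])
im,d=env.camera("top");cv2.imwrite("pics/top1.png",im[:,:,::-1]);cv2.imwrite("pics/top1c.png",cv2.resize(im[180:280,215:395,::-1],None,fx=4,fy=4,interpolation=cv2.INTER_CUBIC))
```

```text
t 18.2 p [0.5472 0.0037 0.2242] dock [-82.6  -0.4] yaw err vs RP [ 0.0015 -0.0005 -0.0047] F [ 0.3 -0.  -0.2] op 0.0511
```

View pics/w12.png

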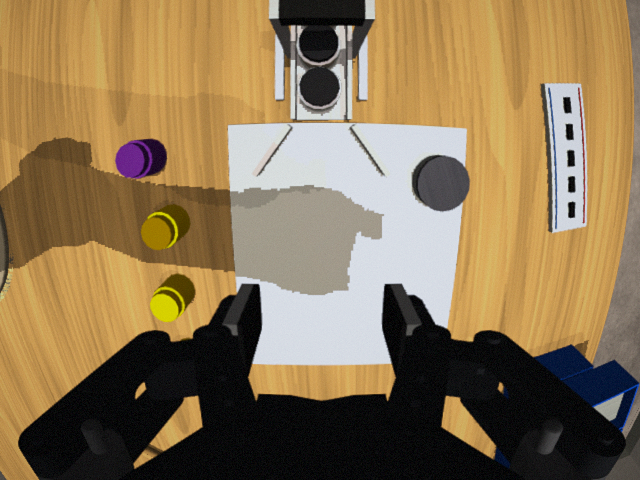

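View pics/top1c.png

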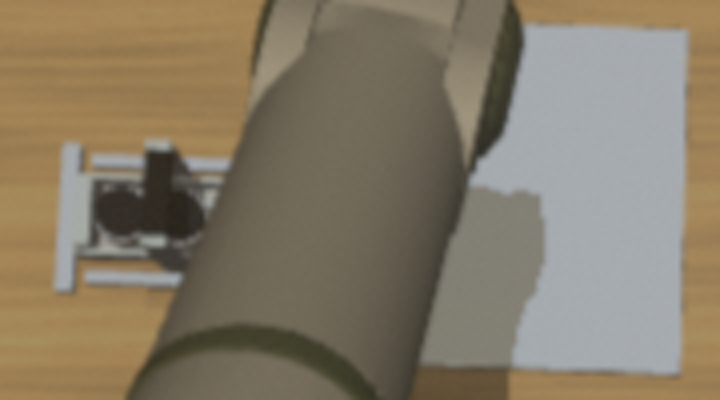

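The wrist view shows two caps one behind the other in the lane at (319,43) and (319,88), with the third under the bar. In the top view the front jar is just ahead of the bar.

Run:
```python
from h import *
import pickle
c=pickle.load(open("pics/w12.pkl","rb"))
for q in [(319.5,88),(319,43)]: print(w2d(onplane(c,*q,.0605,True)).round(1))
for q in [(297,122),(353,122)]: print("mouth rail tops",w2d(onplane(c,*q,.035,True)).round(1))
from bench import env
p,R=state(env)
# target over bar, tool x = dock x (rotate) : options
for a in (np.pi/2-TH,-np.pi/2-TH):
    Rt=yawrot(a);print(Rn.from_matrix(R.T@Rt).as_rotvec().round(4))
print(np.round(env.get_obs()["joint_positions"],2))
```

```text
[23.7  0.4]
[62.   0.8]
mouth rail tops [-3.8 20.2]
mouth rail tops [ -3.6 -29.1]
t 18.3 p [0.5456 0.004  0.2214] dock [-82.3   1.1] yaw err vs RP [ 0.0004 -0.0009  0.0005] F [-0.  -0.  -0.5] op 0.0514
[-7.0000e-04 -1.5699e+00 -1.0000e-04]
[ 1.0000e-04  1.5717e+00 -7.0000e-04]
[-0.47  0.43  0.5   2.04 -0.31  0.74  0.19]
```

Request:
{"op": "move_arm", "data": {
  "increments": "0.6 0 -10 35 0 0 0;0.6 0 -10 38 0 0 0;0.6 0 -10 38 0 0 0;0.6 1 0 38 0 0 0;0.6 0 0 3 0 0.1209 0;0.6 0 0 0 0 0.1209 0;0.6 0 0 0 0 0.1209 0;0.6 0 0 0 0 0.1209 0;0.6 0 0 0 0 0.1209 0;0.6 0 0 0 0 0.1209 0"
}}

```text
time_s: 19.13
eef_pos: [0.5522, 0.1554, 0.2499]
ee_rot: [[0.717, -0.003, 0.697], [-0.697, -0.002, 0.717], [-0.001, -1.0, -0.003]]
contact_force: [-0.9, 0.0, -0.5]
opening: 0.051
```

Request:
{"op": "move_arm", "data": {
  "increments": "0.6 0 0 0 0 0.1209 0;0.6 0 0 0 0 0.1209 0;0.6 0 0 0 0 0.1209 0;0.6 0 0 0 0 0.1209 0;0.6 0 0 0 0 0.1209 0;0.6 0 0 0 0 0.1209 0;0.6 0 0 0 0 0.1209 0;0.6 0 0 0 0 0 0;0.6 0 0 0 0 0 0"
}}

```text
time_s: 19.88
eef_pos: [0.5525, 0.1555, 0.2503]
ee_rot: [[-0.037, -0.002, 0.999], [-0.999, -0.002, -0.037], [0.002, -1.0, -0.002]]
contact_force: [0.0, -0.3, -0.4]
opening: 0.051
```

Run:
```python
from h import *
from bench import env
import pickle
p,R=state(env)
print(Rn.from_matrix(R.T@yawrot(-np.pi/2-TH)).as_rotvec().round(4))
c=env.calibration("wrist");pickle.dump(c,open("pics/w13.pkl","wb"))
im,d=env.camera("wrist");cv2.imwrite("pics/w13.png",im[:,:,::-1])
```

```text
t 19.88 p [0.5525 0.1555 0.2503] dock [69.3  0.3] yaw err vs RP [-3.5000e-03  1.5676e+00 -3.0000e-04] F [ 0.  -0.3 -0.4] op 0.051
[0.002  0.0032 0.0024]
```

View pics/w13.png

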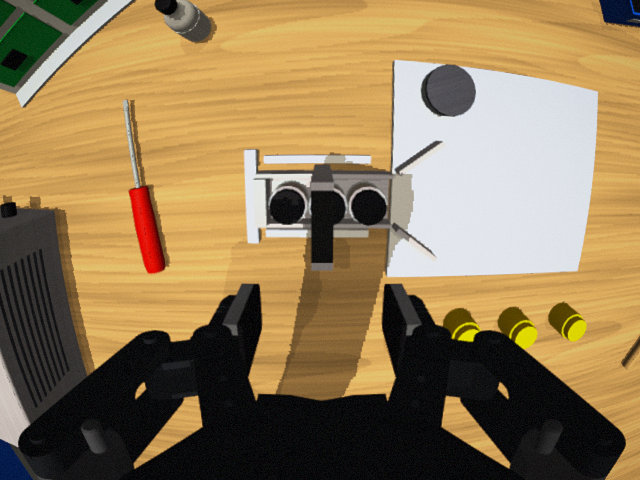

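Run:
```python
from h import *
import pickle
from bench import env
im=cv2.imread("pics/w13.png");cv2.imwrite("pics/w13c.png",cv2.resize(im[140:280,230:420],None,fx=4,fy=4,interpolation=cv2.INTER_CUBIC))
c=pickle.load(open("pics/w13.pkl","rb"))
for q in [(287.5,206),(369,206)]: print(w2d(onplane(c,*q,.0605,True)).round(1))
```

```text
[100.7  -1. ]
[26.  -1.2]
```

View pics/w13c.png

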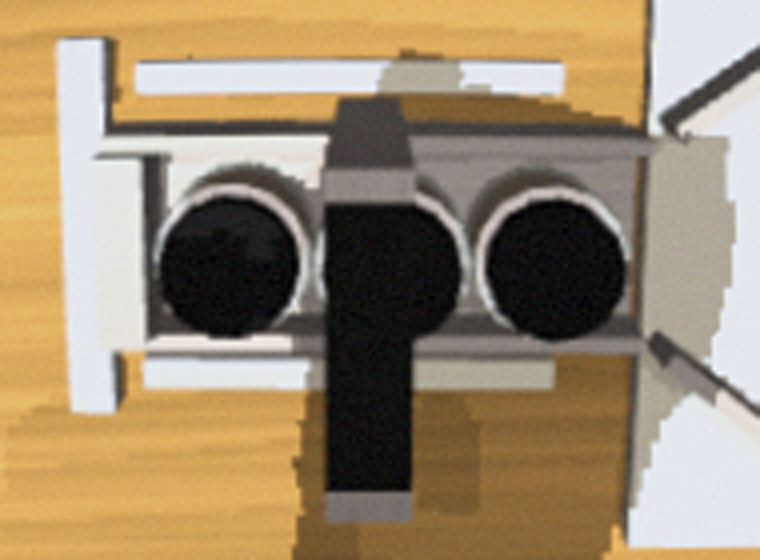

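Run:
```python
from h import *
import pickle
from bench import env
c=pickle.load(open("pics/w13.pkl","rb"));T=env.calibration("top")
Ps=[onplane(c,*q,.135,True) for q in [(311.7,190.7),(333.2,190.7),(311.5,262.5),(332.5,262.5)]]
for P in Ps: print(P.round(4),w2d(P).round(1))
m=np.mean(Ps,0);print("ctr",m.round(4),w2d(m).round(1))
# top view: post outer-top ends (181 and ~284 rows in 4x crop)
f=lambda x,y:((x+.5)/4-.5+215,(y+.5)/4-.5+170)
for a,b in [(((159.5,190)),(322.4,190.7)),(((156,274)),(322,262.5))]:
    X,r=tri([ray(T,*f(*a)),ray(c,*b,True)]);print(X.round(4),w2d(X).round(1),np.round(r,4))
o=env.get_obs();print(np.round(o["eef_pos"],4))
```

```text
[0.5806 0.1618 0.135 ] [ 76.8 -27.5]
[0.58   0.1467 0.135 ] [ 61.7 -27.6]
[0.527  0.1643 0.135 ] [77.1 26.1]
[0.5264 0.1488 0.135 ] [61.6 26. ]
ctr [0.5535 0.1554 0.135 ] [69.3 -0.7]
[0.5801 0.1547 0.1351] [ 69.7 -27.4] [0.0004 0.0004]
[0.5274 0.1565 0.1366] [69.3 25.4] [0.0001 0.0001]
[0.5526 0.1555 0.2506]
```

Request:
{"op": "move_arm", "data": {
  "increments": "0.6 0 30 1 0.002 0.003 0.002;0.6 0 35 0 0 0 0;0.6 0 35 0 0 0 0;0.6 0 25 0 0 0 0;0.6 0 13 0 0 0 0;0.6 0 6 0 0 0 0;0.6 0 0 0 0 0 0;0.6 0 0 0 0 0 0"
}}

```text
time_s: 20.6
eef_pos: [0.555, 0.1556, 0.1087]
ee_rot: [[-0.043, 0.003, 0.999], [-0.999, 0.002, -0.043], [-0.002, -1.0, 0.003]]
contact_force: [-0.6, -0.3, 0.1]
opening: 0.0511
```

Run:
```python
from h import *
from bench import env
p,R=state(env)
print(Rn.from_matrix(R.T@yawrot(-np.pi/2-TH)).as_rotvec().round(4))
im,d=env.camera("wrist");cv2.imwrite("pics/w14.png",im[:,:,::-1])
```

```text
t 20.6 p [0.555  0.1556 0.1087] dock [69.5 -2.2] yaw err vs RP [ 4.2000e-03  1.5737e+00 -6.0000e-04] F [-0.6 -0.3  0.1] op 0.0511
[-0.0031 -0.0029 -0.0023]
```

View pics/w14.png

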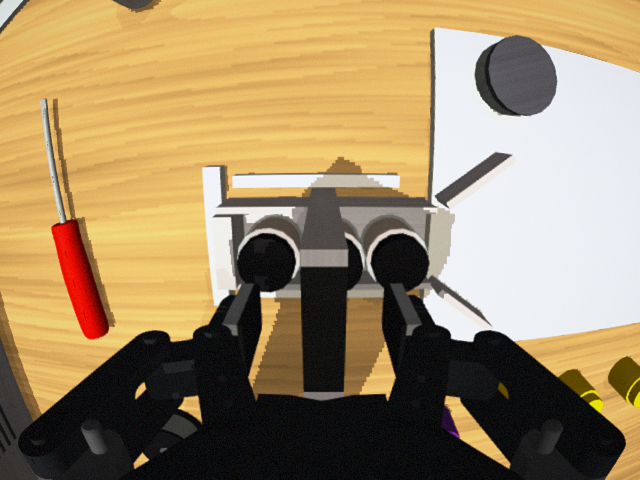

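Request:
{"op": "move_arm", "data": {
  "increments": "0.6 0 2 -1 -0.0015 -0.0015 -0.001;0.1 0 0 0 0 0 0;0.1 0 0 0 0 0 0;0.1 0 0 0 0 0 0;0.1 0 0 0 0 0 0;0.1 0 0 0 0 0 0;0.1 0 0 0 0 0 0;0.1 0 0 0 0 0 0",
  "force": 80
}}

```text
time_s: 21.32
eef_pos: [0.5535, 0.1552, 0.1062]
ee_rot: [[-0.042, 0.001, 0.999], [-0.999, 0.001, -0.042], [-0.001, -1.0, 0.001]]
contact_force: [-0.1, -3.7, 5.8]
opening: 0.0148
```

Run:
```python
from h import *
from bench import env
p,R=state(env)
print(Rn.from_matrix(R.T@yawrot(-np.pi/2-TH)).as_rotvec().round(4))
```

```text
t 21.32 p [0.5535 0.1552 0.1062] dock [69.1 -0.7] yaw err vs RP [ 1.3000e-03  1.5731e+00 -4.0000e-04] F [-0.1 -3.7  5.8] op 0.0148
[-0.0011 -0.0023 -0.0006]
```

Request:
{"op": "move_arm", "data": {
  "increments": "0 0 -1 0 0 0 0;0 0 -2 0 0 0 0;0 0 -3 0 0 0 0;0 0 -4 0 0 0 0;0 0 -5 0 0 0 0;0 0 -5 0 0 0 0;0 0 -5 0 0 0 0;0 0 -5 0 0 0 0;0 0 -5 0 0 0 0;0 0 -5 0 0 0 0"
}}

```text
time_s: 22.15
eef_pos: [0.5533, 0.1559, 0.1464]
ee_rot: [[-0.041, 0.001, 0.999], [-0.999, 0.001, -0.041], [-0.001, -1.0, 0.001]]
contact_force: [-0.0, -0.5, -6.1]
opening: 0.0145
```

Run:
```python
from h import *
from bench import env
p,R=state(env)
print(np.round(env.get_obs()["torque"],2))
im,d=env.camera("wrist");cv2.imwrite("pics/w15.png",im[:,:,::-1])
im,d=env.camera("scene");cv2.imwrite("pics/s15.png",cv2.resize(im[80:280,280:460,::-1],None,fx=3,fy=3,interpolation=cv2.INTER_CUBIC))
```

```text
t 22.15 p [0.5533 0.1559 0.1464] dock [69.8 -0.5] yaw err vs RP [1.4000e-03 1.5724e+00 4.0000e-04] F [-0.  -0.5 -6.1] op 0.0145
[-0.04 -0.05 -0.01]
```

View pics/w15.png

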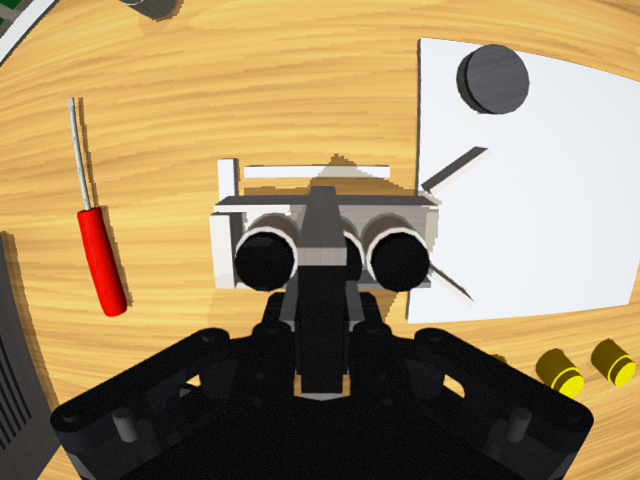

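View pics/s15.png

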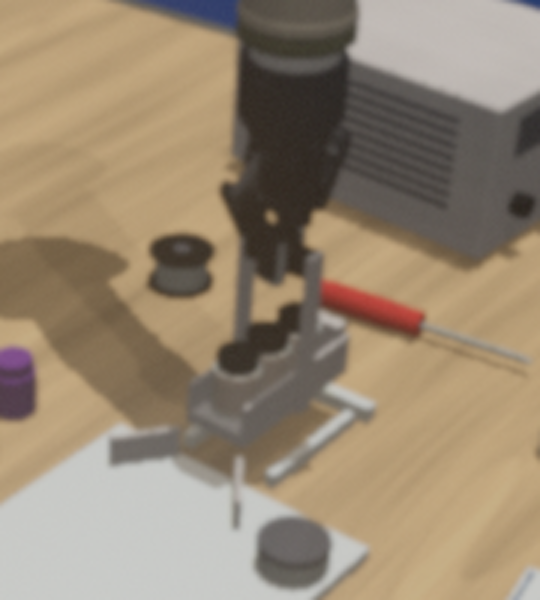

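The carrier is up 40 mm, 6.1 N hangs on the tool as expected, and it looks level with all three jars standing. I keep lifting.

Request:
{"op": "move_arm", "data": {
  "increments": "0 0 -6 0 0 0 0;0 0 -8 0 0 0 0;0 0 -10 0 0 0 0;0 0 -10 0 0 0 0;0 0 -10 0 0 0 0;0 0 -10 0 0 0 0;0 0 -10 0 0 0 0;0 0 -10 0 0 0 0;0 0 -10 0 0 0 0;0 0 -7 0 0 0 0"
}}

```text
time_s: 23.08
eef_pos: [0.5534, 0.1557, 0.2382]
ee_rot: [[-0.042, 0.001, 0.999], [-0.999, 0.001, -0.042], [-0.001, -1.0, 0.001]]
contact_force: [-0.4, 0.3, -6.6]
opening: 0.0148
```

Request:
{"op": "move_arm", "data": {
  "increments": "0 0 -4 0 0 0 0;0 0 -2 0 0 0 0;0 0 0 0 0 0 0;0 0 0 0 0 0 0;0 0 0 0 0 0 0;0 0 0 0 0 0 0;0 0 0 0 0 0 0;0 0 0 0 0 0 0;0 0 0 0 0 0 0;0 0 0 0 0 0 0"
}}

```text
time_s: 23.92
eef_pos: [0.5532, 0.1557, 0.2428]
ee_rot: [[-0.042, 0.0, 0.999], [-0.999, 0.001, -0.042], [-0.001, -1.0, 0.0]]
contact_force: [-0.7, 0.2, -6.0]
opening: 0.015
```

Run:
```python
from h import *
from bench import env
p,R=state(env)
print(np.round(env.get_obs()["torque"],2))
im,d=env.camera("wrist");cv2.imwrite("pics/w16.png",im[:,:,::-1])
im,d=env.camera("scene");cv2.imwrite("pics/s16.png",im[:,:,::-1]);cv2.imwrite("pics/s16c.png",cv2.resize(im[60:260,280:460,::-1],None,fx=3,fy=3,interpolation=cv2.INTER_CUBIC))
```

```text
t 23.92 p [0.5532 0.1557 0.2428] dock [69.6 -0.5] yaw err vs RP [1.1000e-03 1.5725e+00 4.0000e-04] F [-0.7  0.2 -6. ] op 0.015
[ 0.03 -0.   -0.01]
```

View pics/w16.png

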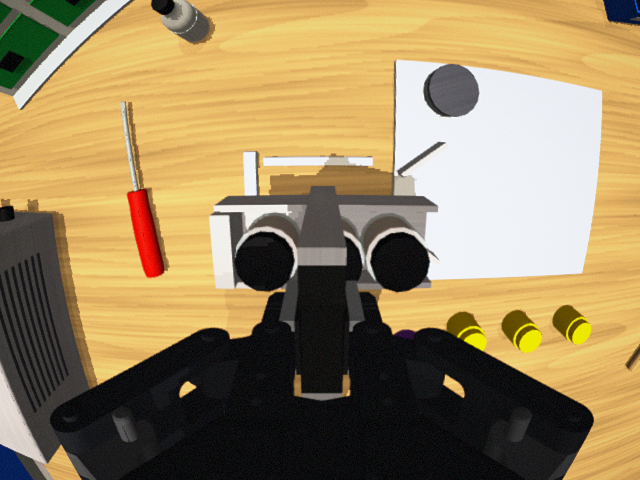

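View pics/s16c.png

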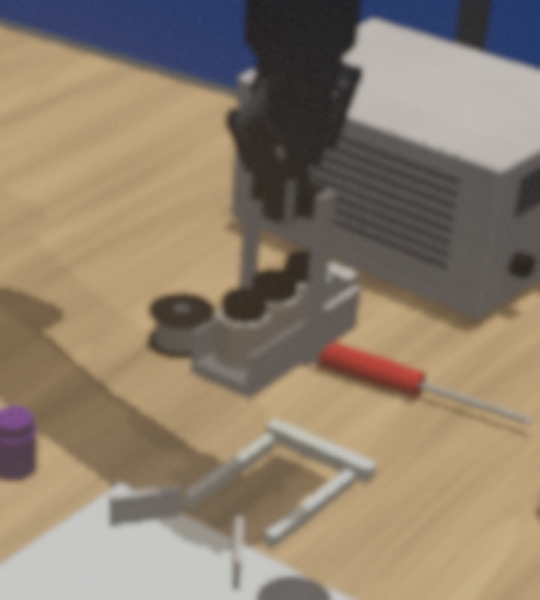

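The carrier has been lifted 136 mm. In the wrist view the end jars sit at (265,258) and (399,258), the same pixels as just after lift-off, so nothing has slipped or tilted. I hand in.

Run:
```python
from bench import env
env.close_job()
```

```text
the job is handed in; nothing more can be done
```

I slid the three black-capped jars one after another along the deck. Each was dragged in a light grip to the funnel, then pushed into the lane from behind with nearly shut fingers. I then gripped the handle bar at 80 N, lifted the carrier straight up and handed the job in at about 24 s while holding it; no verdict came back.

**Last checks:**
- **Lift:** the tool rose 136 mm from the grasp height, and the handle was about 70 mm (level) from the dock origin.
- **Load:** about 6 N hung on the tool, as expected for the loaded carrier, with almost no moment and a tool tilt of about 1 mrad.
- **Jars:** before the lift the end jars were at about dock x 26 and 101 mm, within about 1 mm of mid-lane. They kept the same wrist-image positions from 40 mm up to the final height, all standing. The middle jar is partly hidden by the bar and was not measured.
- **Bystanders:** the tin, screwdriver, flux bottle and solder spool look unmoved. I did not re-measure them, and I did not look at the multimeter and brush again.

**Disagreements:** positions from the different views agreed to 1–3 mm. One rough reading of the rail edges suggested the jars sat up to 5 mm off-centre; a later, closer view did not bear that out.

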